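# Nest the three steel pans with handles fanned

### The job

Nest the three steel pans to put them away: the medium pan in the large one and the small pan in the medium one, each sitting flat on the floor of the pan below, with the large one standing flat on the counter. Turn them so that the three handles are fanned well apart, each pointing its own way and lying neither over nor against another. Set the pans down gently, don't drop them in.

Things in the scene. Friction and masses are not known exactly. Their poses are not given: they have to be found in the camera images.
- large: The largest of three plain steel pans: 132 mm across, 126 mm inside, 60 mm high to the rim, floor 4 mm thick, 0.32 kg; starts standing on the counter. Origin: centre of underside; z up; +x from the axis along its handle. The handle rises from the rim, then runs level 79 to 170 mm from the axis as a bar 16 mm wide, 12 high, its middle 84 mm above the underside.
- medium: The middle-sized of three plain steel pans: 94 mm across, 88 mm inside, 60 mm high to the rim, floor 4 mm thick, 0.16 kg; starts standing on the counter. Origin: centre of underside; z up; +x from the axis along its handle. The handle rises from the rim, then runs level 60 to 140 mm from the axis as a bar 16 mm wide, 12 high, its middle 84 mm above the underside.
- small: The smallest of three plain steel pans: 60 mm across, 54 mm inside, 60 mm high to the rim, floor 4 mm thick, 0.09 kg; starts standing on the counter. Origin: centre of underside; z up; +x from the axis along its handle. The handle rises from the rim, then runs level 43 to 115 mm from the axis as a bar 16 mm wide, 12 high, its middle 84 mm above the underside.
- medium_handle (a point): A good place to grip the medium pan: the middle of its handle's bar, 80 mm from the pan's axis along its +x and 84 mm above its underside; axes as the pan's. Pinch the 16 mm width from above.
- small_handle (a point): A good place to grip the small pan: the middle of its handle's bar, 63 mm from the pan's axis along its +x and 84 mm above its underside; axes as the pan's. Pinch the 16 mm width from above.
There are look-alikes about, which are no part of the job. Leave any yellow look-alike of the large alone.

How it is judged:
By the outcome, as a careful person would: the job done as asked, in the order asked, and still so for the second after the job is handed in, with the robot touching nothing.
It also fails if it takes over 59 s, if anything falls off the work surface, if the arm or the gripper's body presses on something with over 40 N, if the wrist force passes 120 N, or if a joint passes its speed limit or range.

### The arm

A 6-joint arm with a two-finger parallel gripper is mounted at the origin on the work surface. World frame = base frame: x ahead of the robot, y to its left, z up, the work surface at z = 0. Lengths are in m, angles in rad, forces in N, time in s.
With the tool pointing down it reaches from about 0.25 to 0.775 m from the base axis. Payload 4 kg.
Tool frame: the origin (TCP) lies midway between the tips of the shut fingers; the grasp point (between the pads) lies 19 mm behind it; z points along the fingers, y is the direction in which the jaws open and shut (so a half turn about z gives the same grasp; the last joint's range is limited). The gripper opens to 94 mm and grips with 3 to 60 N. Pads are 16 mm wide; open, the fingers measure 119 mm over their backs; the gripper's body (75 mm by 177 mm) begins 78 mm behind the grasp point.
Start: joints at [1, 0.087, 1.371, -0, 1.684, -0.103], TCP at [0.248, 0.491, 0.206] pointing down, gripper open.
Joint ranges: [-3.1, 3.1], [-0.76, 2.03], [0.27, 2.55], [-1.08, 4.22], [0.17, 2.65], [-2.57, 2.57]. Speed limits (rad/s): [2.79, 2.79, 3.14, 3.14, 3.14, 3.14].

### API

Orientations are given as [roll, pitch, yaw] about the fixed x, y, z axes, in that order (R = Rz(yaw) Ry(pitch) Rx(roll)).
In Python, from bench import robot gives the robot as it stands.
- The arm moves only by the tool drive_tool, never from a script. Its argument "series" is a list that holds one entry, the list of rows, each a list of 7 numbers: the turn, a rotation vector about the tool's x, y, z in rad, then the shift along the tool's x, y, z in cm, then the opening in per cent of the stroke, from 0 (shut) to 100 (fully open). In form: [[[rx, ry, rz, tx, ty, tz, fingers], ...]]. A call has 1 to 20 rows; each row is the pose to reach, as a shift and turn from the pose measured when the call began, along the tool's axes at that moment; what a row does not reach only later rows make up. A row lasts 1/10 s, in which the tool goes at most 50 mm and 8.59 degrees, less where a joint would pass 70% of its speed; a pose out of reach is approached as far as the arm can. A call with a gripper value outside its range is refused whole. The fingers move at their own pace and stop on an object; the grip force is fixed at half the most. Time passes only in rows, so rows that repeat a pose let the fingers close. It gives the time, the measured TCP pose, the force and the opening at its end, in the units of the state.
- robot.get_obs(): the state, without advancing time (a new reading comes with each control period).
- robot.snapshot(name): name is "scene" or "side" or "wrist"; returns a dict with "img" (400x640x3 uint8, blue, green, red), "depth" (400x640 float32, m along the optical axis (not along the pixel's ray), 0 where there is no reading), "vertical_fov" (degrees; the focal length in pixels is half the picture's height over the tangent of half this angle, whatever the lens; pixels are square), "cx", "cy" (the principal point, pixels), "dist_coeffs" ([k1, k2, p1, p2, k3] as OpenCV has them; the pictures are not rectified), "rvec" (rotation vector, rad) and "tvec" (3), from world to camera coordinates, as OpenCV has them. Camera axes: x right, y down, z forward; pixel columns grow to the right and rows downward; lengths in m; the calibration is good to about 2 mm. A picture is of the moment at which its call begins.
- robot.close_job(): hands the job in, once; it reports no verdict.
The state is a dict: "time": time; "joint_positions": joint angles; "qvel": joint speeds; "joint_torque": joint torques, N m; "tool_pos": TCP position; "ee_rot": TCP orientation; "wrist_force": force on the tool from outside, world axes, zero at the start; "wrist_torque": the same for the moment, N m; "width": finger opening in m.
Only numpy, scipy, OpenCV 4.12 (cv2) and the standard library are available. Lean on these libraries where they do the work, as an engineer would, in place of code of your own. Each camera call takes 0.05 s, during which the arm holds its last target.

## Working session

There is one attempt and no reset: what is moved stays moved. The work goes in short steps, Python scripts to look and compute and a tool call to move; the robot and the scene stay as the last step left them, time stands still between calls to the robot, and variables do not carry over. Pictures are saved under pics/ and viewed, and the job is handed in when it is done.

Besides the shell and the picture viewer there is one more tool, called after "Emit:" as name(argument=value, ...) on one line, values as JSON. drive_tool: Moves the arm, as the interface text tells. Its arguments: {"type":"object","properties":{"series":{"type":"array","items":{"type":"array","items":{"type":"array","items":{"type":"number"}}}}},"required":["series"]}

```bash
ls; mkdir -p pics; cat > h.py <<'E'
import numpy as np, cv2, pickle
from bench import robot
def snap(n,tag):
    s=robot.snapshot(n); cv2.imwrite(f'pics/{tag}.png',s['img']); pickle.dump(s,open(f'pics/{tag}.pkl','wb')); return s
def load(tag): return pickle.load(open(f'pics/{tag}.pkl','rb'))
def K(s):
    f=200/np.tan(np.radians(s['vertical_fov'])/2); return np.array([[f,0,s['cx']],[0,f,s['cy']],[0,0,1.]])
def cam(s):
    R=cv2.Rodrigues(np.array(s['rvec'],float))[0]; t=np.array(s['tvec'],float).reshape(3); return R,t
def ray(s,uv):
    uv=np.array(uv,float).reshape(-1,1,2)
    n=cv2.undistortPoints(uv,K(s),np.array(s['dist_coeffs'],float)).reshape(-1,2)
    R,t=cam(s); d=np.c_[n,np.ones(len(n))]@R; return -R.T@t,d
def plane(s,uv,z):
    o,d=ray(s,uv); return o+d*((z-o[2])/d[:,2])[:,None]
def cloud(s):
    v,u=np.mgrid[0:400,0:640]; o,d=ray(s,np.c_[u.ravel(),v.ravel()])
    return (o+d*s['depth'].ravel()[:,None]).reshape(400,640,3)
def proj(s,P):
    R,t=cam(s); return cv2.projectPoints(np.array(P,float).reshape(-1,1,3),np.array(s['rvec'],float),t,K(s),np.array(s['dist_coeffs'],float))[0].reshape(-1,2)
E
python3 - <<'E'
from h import *
for n in('scene','side','wrist'):
    s=snap(n,n+'0'); R,t=cam(s); print(n,s['vertical_fov'],s['dist_coeffs'],-R.T@t)
print(robot.get_obs())
E
```

```text
pics
scene 47.21525909375428 [-0.09670005  0.          0.          0.          0.        ] [0.81336675 0.38892418 0.7494127 ]
side 47.17655261366306 [0.02063806 0.         0.         0.         0.        ] [ 0.07278312 -0.6122813   0.67667883]
wrist 66.97756027756361 [-0.00384096  0.          0.          0.          0.        ] [0.17824266 0.52597798 0.38426379]
{'time': 0.15, 'joint_positions': array([ 9.99878140e-01,  8.77826221e-02,  1.37185390e+00,  1.16948221e-05,
        1.68360320e+00, -1.03071838e-01]), 'qvel': array([-0.00061973, -0.00135731, -0.00391096, -0.00109407, -0.00081932,
       -0.00052581]), 'joint_torque': array([ 3.59982796e-04, -3.40643549e+01, -3.02793002e+01,  7.17158290e-02,
        3.04949668e-02, -1.39938165e-04]), 'tool_pos': array([0.24779741, 0.49056201, 0.20460147]), 'ee_rot': array([-3.13995552e+00, -1.81027011e-04,  2.67374746e+00]), 'wrist_force': array([ 0.46263322, -0.1483879 , -0.06611602]), 'wrist_torque': array([ 0.00485653,  0.0069089 , -0.02526705]), 'width': 0.09425585448914447}
```

View pics/scene0.png

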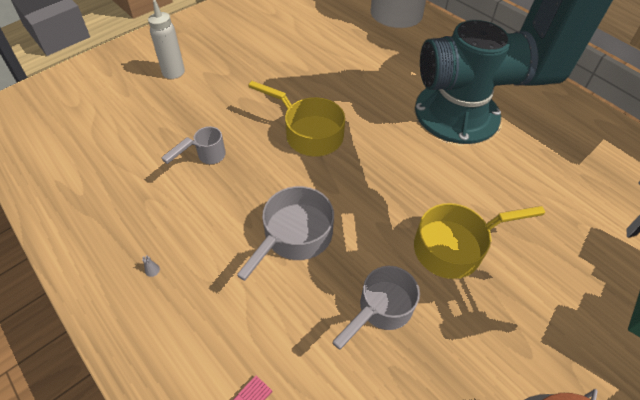

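View pics/side0.png

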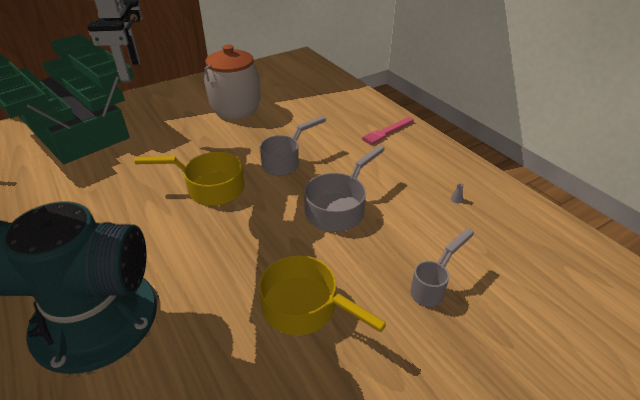

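View pics/wrist0.png

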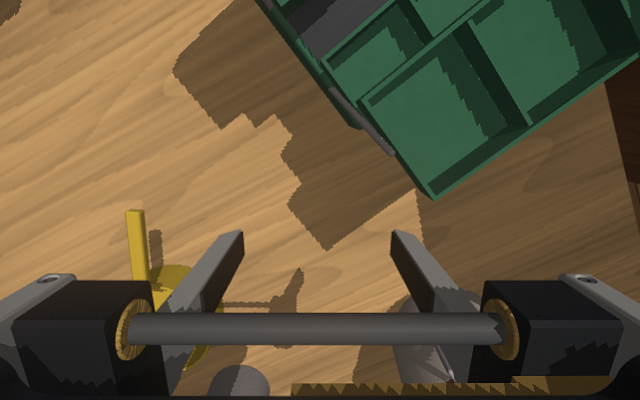

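The scene picture shows these:
- **Steel pans:** large at about (298,222) with its handle toward (257,257), medium at (389,297), small at (208,146).
- **Look-alikes:** yellow pans at (315,125) and (452,240).
- **Other things:** a grey cone at (150,265), a bottle at (165,45) and a jar.

I choose the three grey pans and will check them by size.

```bash
cat > m.py <<'E'
from h import *
from scipy.optimize import least_squares
def circ(P):
    f=lambda p:np.hypot(P[:,0]-p[0],P[:,1]-p[1])-p[2]
    r=least_squares(f,[*P.mean(0)[:2],.05],loss='soft_l1',f_scale=.002); return r.x,np.abs(f(r.x)).mean()
def pans(s,seeds,z0=0.):
    C=cloud(s); hsv=cv2.cvtColor(s['img'],cv2.COLOR_BGR2HSV)
    ok=(hsv[...,1]<60)&(s['depth']>0)
    out={}
    for n,(c,r) in seeds.items():
        d=np.hypot(C[...,0]-c[0],C[...,1]-c[1])
        m=ok&(d<r+.14)&(C[...,2]>z0+.05)&(C[...,2]<z0+.064)&(d<r+.02)
        P=C[m]
        x,e=circ(P) if len(P)>20 else (None,None)
        h=ok&(d<r+.14)&(C[...,2]>z0+.075)&(C[...,2]<z0+.1)
        H=C[h]
        out[n]=(x,e,len(P),P[:,2].max() if len(P) else 0,H.mean(0) if len(H) else None,len(H),H)
    return out
E
python3 - <<'E'
from m import *
for tag,px in(('scene0',dict(large=(298,222),medium=(389,297),small=(208,146))),('side0',dict(large=(335,200),medium=(280,153),small=(430,283)))):
    s=load(tag)
    R=dict(large=.066,medium=.047,small=.03)
    seeds={n:(plane(s,p,.03)[0][:2],R[n]) for n,p in px.items()}
    for n,v in pans(s,seeds).items():
        x=v[0]; print(tag,n,'seed',seeds[n][0].round(3),x if x is None else x.round(4),v[1:4])
        if v[4] is not None:
            H=v[6]; a=H[:,:2]-(x[:2] if x is not None else seeds[n][0]); b=H[:,:2].mean(0); 
            w=np.linalg.svd(H[:,:2]-b,full_matrices=False)[2][0]; w*=np.sign(w@a.mean(0))
            print('  handle',v[4].round(4),v[5],'zmax',H[:,2].max().round(3),'yaw mean',np.degrees(np.arctan2(*a.mean(0)[::-1])).round(1),'pca',np.degrees(np.arctan2(w[1],w[0])).round(1),'rmax',np.hypot(*a.T).max().round(3))
s=load('scene0'); cv2.imwrite('pics/crop.png',cv2.resize(s['img'][110:360,150:440],None,fx=2.4,fy=2.4,interpolation=cv2.INTER_CUBIC))
E
```

```text
scene0 large seed [0.511 0.005] [0.513  0.008  0.0639] (np.float64(0.0008586734180653009), 642, np.float64(0.06339780535216044))
  handle [0.6315 0.0452 0.0893] 516 zmax 0.094 yaw mean 17.4 pca 17.3 rmax 0.169
scene0 medium seed [0.493 0.226] [0.4962 0.2265 0.0451] (np.float64(0.000826054286752438), 522, np.float64(0.06353855483140058))
  handle [0.5957 0.2372 0.0893] 564 zmax 0.094 yaw mean 6.1 pca 5.0 rmax 0.139
scene0 small seed [ 0.531 -0.274] [ 0.5289 -0.2713  0.0285] (np.float64(0.0010872057416118882), 253, np.float64(0.06383059554668269))
  handle [ 0.6061 -0.2523  0.0882] 299 zmax 0.093 yaw mean 13.8 pca 11.6 rmax 0.114
side0 large seed [0.514 0.013] [0.5099 0.0099 0.064 ] (np.float64(0.0010781672112298486), 507, np.float64(0.06349662591459582))
  handle [0.621  0.0418 0.0875] 220 zmax 0.092 yaw mean 16.1 pca 16.0 rmax 0.168
side0 medium seed [0.499 0.236] [0.4937 0.2289 0.0452] (np.float64(0.0012768586869510202), 283, np.float64(0.0636554750860624))
  handle [0.5857 0.235  0.0867] 172 zmax 0.092 yaw mean 3.8 pca 4.4 rmax 0.135
side0 small seed [ 0.529 -0.269] [ 0.5258 -0.2691  0.0282] (np.float64(0.0008971831269516691), 353, np.float64(0.0638325294553086))
  handle [ 0.5953 -0.2555  0.0876] 311 zmax 0.092 yaw mean 11.0 pca 11.2 rmax 0.114
```

View pics/crop.png

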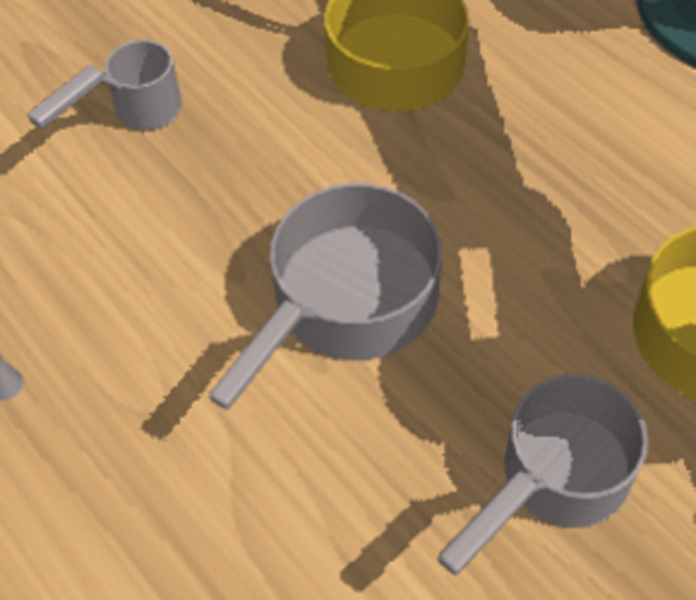

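Diameters and rim heights match all three pans, and all of them are empty. Next I check how tall things are along the path and work out the first move.

```bash
cat > g.py <<'E'
from h import *
from scipy.spatial.transform import Rotation as Ro
def go(p,yaw_deg):
    o=robot.get_obs(); A=Ro.from_euler('xyz',o['ee_rot']); T=Ro.from_euler('xyz',[np.pi,0,np.radians(yaw_deg)])
    print('now',o['time'],o['tool_pos'].round(4),np.degrees(o['ee_rot']).round(1),'w',round(o['width'],4),'F',o['wrist_force'].round(1),'j',o['joint_positions'].round(2))
    print('turn',(A.inv()*T).as_rotvec().round(3),'shift cm',(A.inv().apply(np.array(p)-o['tool_pos'])*100).round(2))
E
python3 - <<'E'
from g import *
go([.5747,.2343,.12],4.7)
for t in('scene0','side0'):
    C=cloud(load(t)).reshape(-1,3); 
    for x0 in np.arange(.1,.7,.1):
        print(t,x0.round(1),[ (lambda q: round(float(q[:,2].max()),2) if len(q) else None)(C[(abs(C[:,0]-x0)<.05)&(abs(C[:,1]-y)<.05)]) for y in (.1,.2,.3,.4,.5,.6)])
E
```

```text
now 0.15 [0.2478 0.4906 0.2046] [-179.9   -0.   153.2] w 0.0943 F [ 0.5 -0.1 -0.1] j [ 1.    0.09  1.37  0.    1.68 -0.1 ]
turn [-1.000e-03  2.000e-03  2.592e+00] shift cm [-40.74  -8.12   8.47]
scene0 0.1 [0.05, 0.0, 0.0, 0.0, 0.02, None]
scene0 0.2 [0.0, 0.0, 0.09, 0.31, 0.04, 0.04]
scene0 0.3 [0.01, 0.06, 0.09, 0.0, 0.0, 0.0]
scene0 0.4 [0.0, 0.06, 0.06, 0.0, 0.16, 0.0]
scene0 0.5 [0.06, 0.08, 0.06, 0.0, 0.16, None]
scene0 0.6 [0.09, 0.09, 0.0, 0.0, None, None]
side0 0.1 [0.0, 0.0, 0.0, 0.0, 0.19, 0.19]
side0 0.2 [0.0, 0.0, 0.09, 0.38, 0.38, 0.19]
side0 0.3 [0.0, 0.06, 0.09, 0.33, 0.37, 0.34]
side0 0.4 [0.0, 0.06, 0.06, 0.0, 0.16, 0.13]
side0 0.5 [0.06, 0.08, 0.06, 0.0, 0.19, 0.19]
side0 0.6 [0.09, 0.09, 0.0, 0.0, 0.17, 0.17]
```

Emit:
drive_tool(series=[[[0,0,0.15,-4,-0.8,-1,100],[0,0,0.3,-8,-1.6,-1,90],[0,0,0.45,-12,-2.4,-1,70],[0,0,0.6,-16,-3.2,-1,50],[0,0,0.75,-20,-4,-1,50],[0,0,0.9,-24,-4.8,-1,50],[0,0,1.05,-28,-5.6,-1,50],[0,0,1.2,-32,-6.4,0,50],[0,0,1.35,-36,-7.2,0,50],[0,0,1.5,-40.7,-8.1,2,50],[0,0,1.65,-40.7,-8.1,4,50],[0,0,1.8,-40.7,-8.1,6,50],[0,0,1.95,-40.7,-8.1,8,50],[0,0,2.1,-40.7,-8.1,8,50],[0,0,2.25,-40.7,-8.1,8,50],[0,0,2.4,-40.7,-8.1,8,50],[0,0,2.5,-40.7,-8.1,8,50],[0,0,2.59,-40.7,-8.1,8,50],[0,0,2.59,-40.7,-8.1,8,50],[0,0,2.59,-40.7,-8.1,8,50]]])

```text
time: 2.15
tool_pos: [0.5743, 0.2346, 0.1242]
ee_rot: [3.14, 0.002, 0.086]
wrist_force: [0.7, -0.6, -1.0]
width: 0.0471
```

```bash
python3 - <<'E'
from g import *
go([.5747,.2343,.067],4.7)
snap('wrist','wrist1');snap('scene','scene1')
E
```

```text
now 2.15 [0.5743 0.2346 0.1242] [1.799e+02 1.000e-01 4.900e+00] w 0.0471 F [ 0.7 -0.6 -1. ] j [ 0.3   0.27  1.32 -0.    1.55  1.78]
turn [0.001 0.002 0.004] shift cm [0.05 0.02 5.72]
```

View pics/wrist1.png

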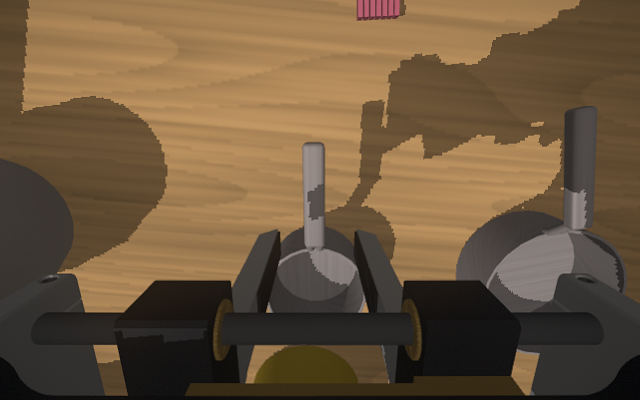

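The wrist picture shows the medium handle at columns 303–325, centred between the fingertips (260 and 370). I'll go down and grip it.

Emit:
drive_tool(series=[[[0,0,0,0,0,1.5,50],[0,0,0,0,0,3,50],[0,0,0,0,0,4.5,50],[0,0,0,0,0,5.5,50],[0,0,0,0,0,5.7,50],[0,0,0,0,0,5.7,50],[0,0,0,0,0,5.7,30],[0,0,0,0,0,5.7,20],[0,0,0,0,0,5.7,10],[0,0,0,0,0,5.7,0],[0,0,0,0,0,5.7,0],[0,0,0,0,0,5.7,0],[0,0,0,0,0,5.7,0],[0,0,0,0,0,5.7,0]]])

```text
time: 3.65
tool_pos: [0.5746, 0.2347, 0.0679]
ee_rot: [3.141, 0.0, 0.085]
wrist_force: [-0.3, 0.6, 2.8]
width: 0.016
```

Emit:
drive_tool(series=[[[0,0,0,0,0,-0.5,0],[0,0,0,0,0,-1,0],[0,0,0,0,0,-2,0],[0,0,0,0,0,-3,0],[0,0,0,0,0,-4.5,0],[0,0,0,0,0,-6,0],[0,0,0,0,0,-7.5,0],[0,0,0,0,0,-9,0],[0,0,0,0,0,-10,0],[0,0,0,0,0,-10,0],[0,0,0,0,0,-10,0]]])

```text
time: 4.75
tool_pos: [0.5746, 0.2348, 0.1679]
ee_rot: [3.141, 0.001, 0.085]
wrist_force: [0.7, -0.8, -2.5]
width: 0.0157
```

```bash
python3 - <<'E'
from g import *
go([.5747,.2343,.067],4.7)
snap('side','side2');snap('scene','scene2')
a=load('side2')['img'];b=load('scene2')['img']
E
```

```text
now 4.75 [0.5746 0.2348 0.1679] [179.9   0.    4.9] w 0.0157 F [ 0.7 -0.8 -2.5] j [ 0.3   0.25  1.25 -0.    1.64  1.78]
turn [0.001 0.001 0.003] shift cm [1.000e-02 4.000e-02 1.009e+01]
```

View pics/side2.png

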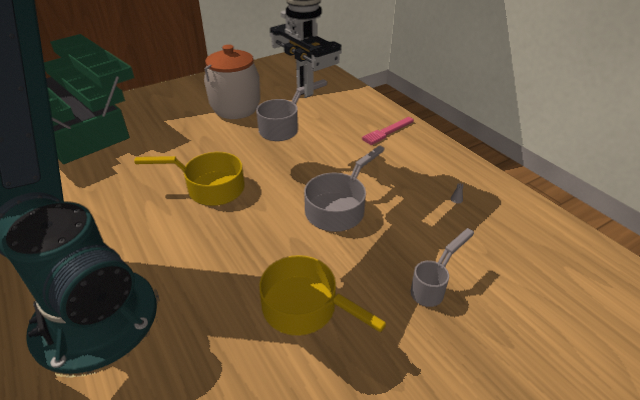

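View pics/scene2.png

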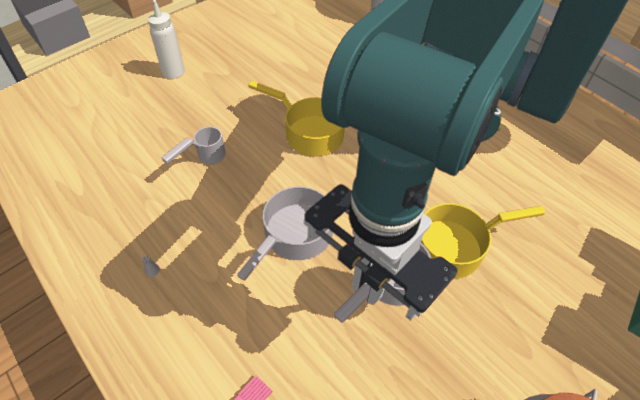

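The medium pan is held up in both views (side picture, (278,120)). I'll measure how level it is.

```bash
cat > t.py <<'E'
from m import *
def tilt(tag,c,r,z0):
    s=load(tag);C=cloud(s);hsv=cv2.cvtColor(s['img'],cv2.COLOR_BGR2HSV)
    d=np.hypot(C[...,0]-c[0],C[...,1]-c[1])
    m=(hsv[...,1]<60)&(s['depth']>0)&(d<r+.015)&(C[...,2]>z0+.03)&(C[...,2]<z0+.075)
    # rim: topmost point per azimuth sector
    P=C[m];a=np.degrees(np.arctan2(P[:,1]-c[1],P[:,0]-c[0]));dd=np.hypot(P[:,0]-c[0],P[:,1]-c[1])
    rim=[]
    for k in range(-180,180,15):
        q=P[(a>=k)&(a<k+15)&(abs(dd-r)<.010)]
        if len(q)>3: rim.append(q[np.argsort(q[:,2])[-3:]].mean(0))
    rim=np.array(rim); A=np.c_[rim[:,:2]-c,np.ones(len(rim))]; k=np.linalg.lstsq(A,rim[:,2],rcond=None)[0]
    q,e=circ(rim)
    print(tag,'n',len(rim),'slope deg',np.degrees(k[:2]).round(2),'rim z',k[2].round(4),'circ',q.round(4)); print((rim[:,2]*1e3).round(0))
E
python3 - <<'E'
from t import *
tilt('side2',np.array([.495,.2277]),.0455,.1)
tilt('side0',np.array([.495,.2277]),.0455,.0)
E
```

```text
side2 n 22 slope deg [ 3.9  -0.54] rim z 0.1602 circ [0.4944 0.2281 0.0453]
[157. 159. 159. 159. 160. 159. 159. 159. 159. 171. 173. 159. 158. 160.
 158. 159. 159. 159. 159. 158. 159. 159.]
side0 n 22 slope deg [ 1.82 -1.61] rim z 0.0604 circ [0.494  0.2286 0.0452]
[60. 60. 60. 60. 61. 60. 60. 60. 61. 62. 74. 58. 59. 57. 58. 57. 58. 59.
 59. 60. 60. 60.]
```

```bash
python3 - <<'E'
from g import *
go([.4655,.0747,.19],125)
E
```

```text
now 4.85 [0.5741 0.2346 0.1667] [1.799e+02 1.000e-01 4.900e+00] w 0.016 F [-0.2  1.1 -1.6] j [ 0.3   0.26  1.25 -0.    1.64  1.78]
turn [-2.000e-03  3.000e-03 -2.097e+00] shift cm [-12.19  15.02  -2.28]
```

Emit:
drive_tool(series=[[[0,0,-0.05,0,0,-0.7,0],[0,0,-0.12,0,0,-1.6,0],[0,0,-0.22,-0.3,0.4,-2.4,0],[0,0,-0.33,-0.9,1.1,-2.4,0],[0,0,-0.45,-1.6,2,-2.4,0],[0,0,-0.57,-2.4,3,-2.4,0],[0,0,-0.69,-3.2,4,-2.4,0],[0,0,-0.81,-4,5,-2.4,0],[0,0,-0.93,-4.8,6,-2.4,0],[0,0,-1.05,-5.6,7,-2.4,0],[0,0,-1.17,-6.5,8,-2.4,0],[0,0,-1.29,-7.3,9,-2.4,0],[0,0,-1.41,-8.1,10,-2.4,0],[0,0,-1.53,-8.9,11,-2.4,0],[0,0,-1.65,-9.7,12,-2.4,0],[0,0,-1.77,-10.5,13,-2.4,0],[0,0,-1.89,-11.2,13.8,-2.4,0],[0,0,-2,-11.8,14.5,-2.4,0],[0,0,-2.07,-12.1,14.9,-2.4,0],[0,0,-2.097,-12.2,15,-2.4,0]]])

```text
time: 6.85
tool_pos: [0.4644, 0.0745, 0.1902]
ee_rot: [-3.137, -0.001, 2.183]
wrist_force: [-0.1, -0.6, -2.1]
width: 0.0151
```

```bash
python3 - <<'E'
from t import *
from g import go
snap('side','side3');snap('scene','scene3')
go([.4655,.0747,.072],125)
tilt('side3',np.array([.5115,.009]),.0455,.122)
E
```

```text
now 6.95 [0.4648 0.0748 0.1905] [-1.798e+02 -1.000e-01  1.250e+02] w 0.016 F [ 0.8 -0.1 -2.3] j [ 0.04 -0.08  1.57 -0.    1.66 -0.57]
turn [-0.004 -0.001 -0.001] shift cm [-0.06  0.1  11.85]
side3 n 23 slope deg [-2.74  0.99] rim z 0.1813 circ [0.5081 0.009  0.0448]
[182. 182. 182. 182. 181. 182. 182. 180. 180. 178. 181. 180. 180. 180.
 180. 179. 179. 181. 182. 194. 183. 182. 182.]
```

View pics/side3.png

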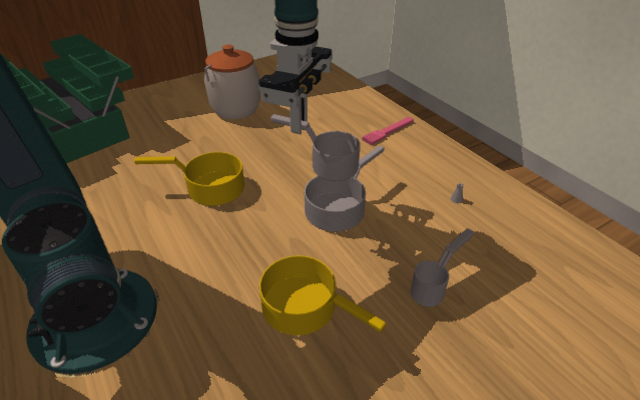

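View pics/scene3.png

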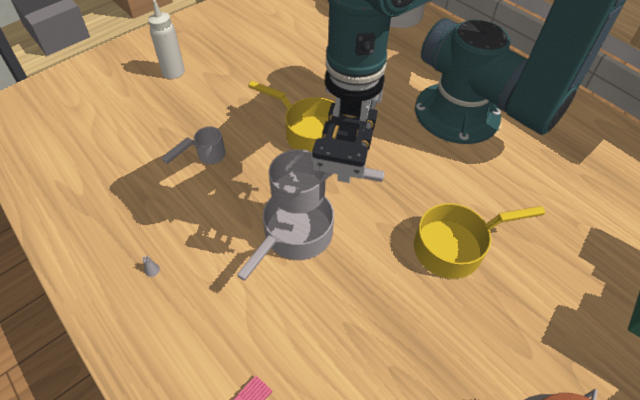

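The medium pan hangs above the large one, centred to about 2 mm in the side view (its rim at (335,150) over (335,195)). I'll lower it slowly.

Emit:
drive_tool(series=[[[0,0,0,-0.1,0.1,1,0],[0,0,0,-0.1,0.1,2.2,0],[0,0,0,-0.1,0.1,3.5,0],[0,0,0,-0.1,0.1,4.8,0],[0,0,0,-0.1,0.1,6,0],[0,0,0,-0.1,0.1,7,0],[0,0,0,-0.1,0.1,8,0],[0,0,0,-0.1,0.1,9,0],[0,0,0,-0.1,0.1,9.8,0],[0,0,0,-0.1,0.1,10.4,0],[0,0,0,-0.1,0.1,10.9,0],[0,0,0,-0.1,0.1,11.2,0],[0,0,0,-0.1,0.1,11.4,0],[0,0,0,-0.1,0.1,11.4,0],[0,0,0,-0.1,0.1,11.4,0]]])

```text
time: 8.45
tool_pos: [0.466, 0.0744, 0.0768]
ee_rot: [-3.138, -0.001, 2.181]
wrist_force: [0.8, 0.3, -1.8]
width: 0.0155
```

Emit:
drive_tool(series=[[[0,0,0,0,0,0.1,0],[0,0,0,0,0,0.15,0],[0,0,0,0,0,0.2,0],[0,0,0,0,0,0.25,0],[0,0,0,0,0,0.3,0],[0,0,0,0,0,0.35,0],[0,0,0,0,0,0.35,0]]])

```text
time: 9.15
tool_pos: [0.4659, 0.0744, 0.0732]
ee_rot: [-3.138, -0.001, 2.181]
wrist_force: [-0.5, -0.4, -2.0]
width: 0.0152
```

Emit:
drive_tool(series=[[[0,0,0,0,0,0.05,0],[0,0,0,0,0,0.1,0],[0,0,0,0,0,0.13,0],[0,0,0,0,0,0.16,0],[0,0,0,0,0,0.18,0],[0,0,0,0,0,0.18,0]]])

```text
time: 9.75
tool_pos: [0.466, 0.0745, 0.0719]
ee_rot: [-3.138, -0.001, 2.181]
wrist_force: [-2.3, 0.9, 1.7]
width: 0.0157
```

```bash
python3 - <<'E'
from t import *
from g import go
snap('side','side4')
go([.4655,.0747,.072],125)
tilt('side4',np.array([.5115,.009]),.0455,.004)
E
```

```text
now 9.8 [0.466  0.0746 0.0719] [-179.8   -0.   125. ] w 0.0156 F [-1.7  0.8  2.2] j [ 0.04 -0.02  1.75 -0.    1.41 -0.57]
turn [-0.003 -0.001 -0.   ] shift cm [ 0.04 -0.03 -0.01]
side4 n 24 slope deg [-1.29  1.51] rim z 0.0652 circ [0.5099 0.0095 0.0456]
[65. 64. 64. 64. 65. 65. 65. 65. 64. 64. 65. 65. 64. 65. 64. 64. 64. 64.
 65. 70. 78. 66. 64. 64.]
```

Contact: the force rose from −2 to +2 N, and the rim is level at 64 mm, as it should be. I'll open slightly and retreat upward.

Emit:
drive_tool(series=[[[0,0,0,0,0,0,20],[0,0,0,0,0,0,25],[0,0,0,0,0,0,30],[0,0,0,0,0,0,40],[0,0,0,0,0,0,40],[0,0,0,0,0,-1,40],[0,0,0,0,0,-2.5,40],[0,0,0,0,0,-4.5,40],[0,0,0,0,0,-7,40],[0,0,0,0,0,-10,40],[0,0,0,0,0,-10,40]]])

```text
time: 10.9
tool_pos: [0.4692, 0.0748, 0.1776]
ee_rot: [3.136, 0.005, 2.181]
wrist_force: [1.0, 0.1, -0.1]
width: 0.0373
```

```bash
python3 - <<'E'
from t import *
from g import go
import numpy as np
c=np.array([.5275,-.270]); a=np.radians(11.3)
p=c+.063*np.array([np.cos(a),np.sin(a)]); print(p)
go([*p,.172],191.3)
E
```

```text
[ 0.58927872 -0.25765539]
now 10.9 [0.4692 0.0748 0.1776] [179.7   0.3 125. ] w 0.0373 F [ 1.   0.1 -0.1] j [ 0.04 -0.08  1.59 -0.    1.62 -0.57]
turn [ 0.002  0.007 -1.158] shift cm [-34.12  -9.22   0.67]
```

Emit:
drive_tool(series=[[[0,0,-0.1,-2,-0.5,0,50],[0,0,-0.2,-5,-1.4,0,50],[0,0,-0.3,-9,-2.4,0,50],[0,0,-0.42,-13,-3.5,0,50],[0,0,-0.54,-17,-4.6,0,50],[0,0,-0.66,-21,-5.7,0,50],[0,0,-0.78,-25,-6.8,0,50],[0,0,-0.9,-29,-7.9,0,50],[0,0,-1.02,-32,-8.7,0,50],[0,0,-1.12,-33.6,-9.1,1,50],[0,0,-1.158,-34.1,-9.2,2.5,50],[0,0,-1.158,-34.1,-9.2,4,50],[0,0,-1.158,-34.1,-9.2,5.5,50],[0,0,-1.158,-34.1,-9.2,5.5,50],[0,0,-1.158,-34.1,-9.2,5.5,50]]])

```text
time: 12.4
tool_pos: [0.5893, -0.2566, 0.1232]
ee_rot: [-3.14, 0.006, -2.943]
wrist_force: [0.4, -1.4, -0.3]
width: 0.0469
```

```bash
python3 - <<'E'
from g import *
go([.5893,-.2570,.067],191.3)
snap('wrist','wrist5');snap('scene','scene5')
E
```

```text
now 12.4 [ 0.5893 -0.2566  0.1232] [-179.9    0.3 -168.6] w 0.0469 F [ 0.4 -1.4 -0.3] j [-0.5   0.32  1.26  0.    1.56 -2.27]
turn [-0.001  0.006  0.001] shift cm [ 0.05 -0.03  5.62]
```

View pics/wrist5.png

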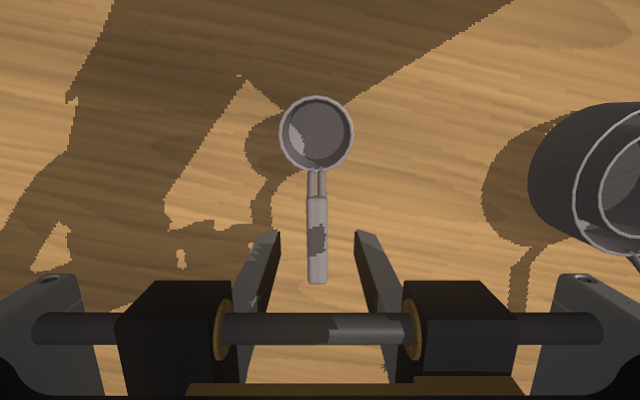

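View pics/scene5.png

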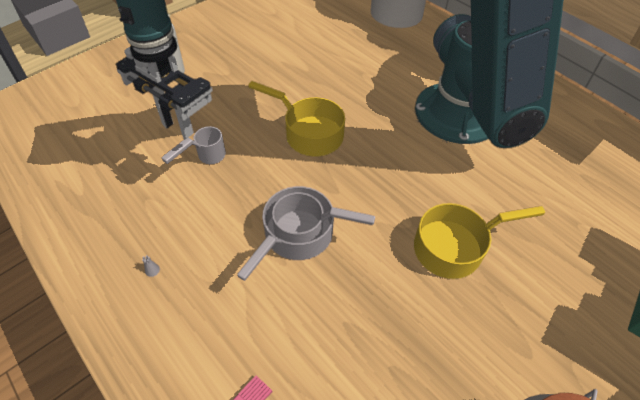

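The wrist picture shows the small handle at columns 307–328, centred between the fingertips. In the scene picture the medium pan sits concentric in the large one, with its handle toward (370,218). I'll grip the small pan.

Emit:
drive_tool(series=[[[0,0,0,0,0,1.5,50],[0,0,0,0,0,3,50],[0,0,0,0,0,4.5,50],[0,0,0,0,0,5.4,50],[0,0,0,0,0,5.6,50],[0,0,0,0,0,5.6,50],[0,0,0,0,0,5.6,30],[0,0,0,0,0,5.6,20],[0,0,0,0,0,5.6,10],[0,0,0,0,0,5.6,0],[0,0,0,0,0,5.6,0],[0,0,0,0,0,5.6,0],[0,0,0,0,0,5.6,0],[0,0,0,0,0,5.6,0]]])

```text
time: 13.9
tool_pos: [0.5909, -0.2573, 0.0692]
ee_rot: [-3.138, 0.009, -2.943]
wrist_force: [0.7, -0.2, 2.2]
width: 0.0157
```

Emit:
drive_tool(series=[[[0,0,0,0,0,-0.5,0],[0,0,0,0,0,-1,0],[0,0,0,0,0,-2,0],[0,0,0,0,0,-3,0],[0,0,0,0,0,-4.5,0],[0,0,0,0,0,-6,0],[0,0,0,0,0,-7.5,0],[0,0,0,0,0,-9,0],[0,0,0,0,0,-10.5,0],[0,0,0,0,0,-12,0],[0,0,0,0,0,-12.5,0],[0,0,0,0,0,-12.5,0]]])

```text
time: 15.1
tool_pos: [0.5902, -0.2573, 0.1957]
ee_rot: [-3.136, 0.011, -2.943]
wrist_force: [-0.2, -0.5, -0.8]
width: 0.0155
```

```bash
python3 - <<'E'
from t import *
from g import go
snap('side','side6')
tilt('side6',np.array([.5275,-.270]),.0285,.125)
tilt('side6',np.array([.5105,.009]),.0455,.004)
a=np.radians(-95); p=np.array([.5110,.0095])+.063*np.array([np.cos(a),np.sin(a)]);print(p)
go([*p,.192],85)
E
```

```text
side6 n 24 slope deg [4.7  0.64] rim z 0.1874 circ [ 0.5256 -0.2693  0.0282]
[186. 186. 186. 187. 186. 187. 187. 187. 186. 186. 186. 186. 199. 199.
 186. 187. 185. 186. 186. 187. 186. 186. 187. 187.]
side6 n 24 slope deg [-1.32  2.02] rim z 0.0652 circ [0.5102 0.009  0.0453]
[64. 64. 64. 65. 64. 65. 64. 65. 64. 64. 65. 65. 65. 64. 65. 64. 64. 65.
 64. 73. 77. 65. 64. 64.]
[ 0.50550919 -0.05326027]
now 15.15 [ 0.5898 -0.2571  0.1944] [-179.8    0.5 -168.6] w 0.0156 F [-0.1 -0.2 -0.9] j [-0.5   0.29  1.15  0.    1.69 -2.27]
turn [0.006 0.01  1.856] shift cm [ 4.26 21.64  0.12]
```

View pics/side6.png

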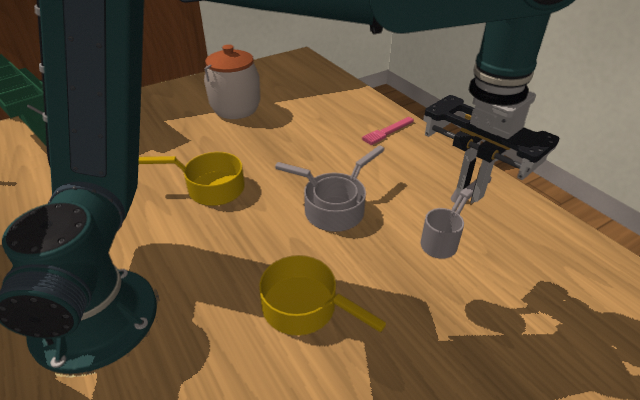

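The small pan is lifted level (side picture, (442,230)). Next I turn it and carry it over the nest.

Emit:
drive_tool(series=[[[0,0,0.05,0.1,0.4,0,0],[0,0,0.12,0.3,1.2,0,0],[0,0,0.22,0.5,2.4,0,0],[0,0,0.33,0.8,3.7,0,0],[0,0,0.44,1,5,0,0],[0,0,0.55,1.3,6.3,0,0],[0,0,0.66,1.5,7.6,0,0],[0,0,0.77,1.8,8.9,0,0],[0,0,0.88,2,10.2,0,0],[0,0,0.99,2.3,11.5,0,0],[0,0,1.1,2.5,12.8,0,0],[0,0,1.21,2.8,14.1,0,0],[0,0,1.32,3,15.4,0,0],[0,0,1.43,3.3,16.7,0,0],[0,0,1.54,3.5,18,0,0],[0,0,1.65,3.8,19.2,0,0],[0,0,1.75,4,20.4,0,0],[0,0,1.82,4.2,21.1,0,0],[0,0,1.856,4.3,21.5,0,0],[0,0,1.856,4.3,21.5,0,0]]])

```text
time: 17.15
tool_pos: [0.5045, -0.0542, 0.192]
ee_rot: [3.134, 0.001, 1.485]
wrist_force: [0.1, -0.3, -1.3]
width: 0.016
```

```bash
python3 - <<'E'
from t import *
from g import go
snap('side','side7');snap('scene','scene7')
tilt('side7',np.array([.5105,.009]),.0285,.125)
tilt('scene7',np.array([.5105,.009]),.0285,.125)
go([.505,-.055,.0735],85)
E
```

```text
side7 n 17 slope deg [-7.46  5.27] rim z 0.1795 circ [0.5094 0.01   0.0284]
[182. 183. 183. 182. 187. 176. 165. 180. 182. 182. 182. 182. 182. 182.
 183. 183. 183.]
scene7 n 24 slope deg [ 0.32 -5.65] rim z 0.1846 circ [0.5123 0.0078 0.0284]
[183. 183. 183. 184. 183. 199. 198. 184. 183. 184. 184. 183. 184. 184.
 183. 184. 184. 185. 183. 184. 183. 183. 183. 183.]
now 17.25 [ 0.5049 -0.0547  0.1923] [1.795e+02 1.000e-01 8.510e+01] w 0.0156 F [ 0.2 -0.7 -0.4] j [-0.22 -0.01  1.5  -0.    1.65 -0.13]
turn [0.008 0.001 0.001] shift cm [-1.000e-02 -9.000e-02  1.188e+01]
```

View pics/side7.png

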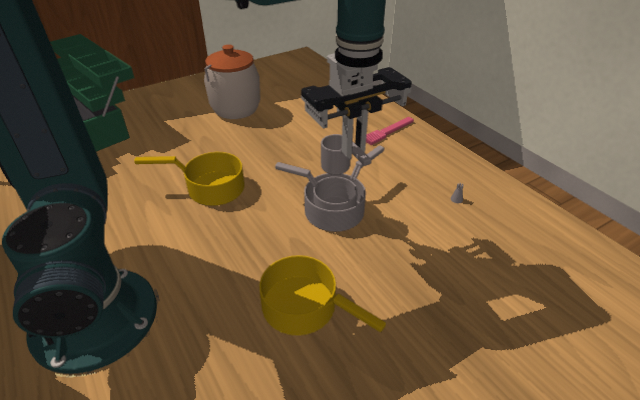

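View pics/scene7.png

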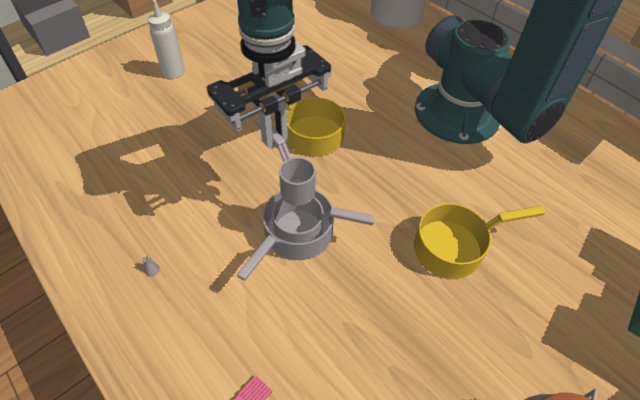

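Aligned over the nest to within about 1–2 mm in both views (small rim at (297,170) in the scene picture). I'll lower it now, expecting contact at TCP z ≈ 0.077.

Emit:
drive_tool(series=[[[0,0,0,0,-0.05,1,0],[0,0,0,0,-0.1,2.2,0],[0,0,0,0,-0.1,3.5,0],[0,0,0,0,-0.1,4.8,0],[0,0,0,0,-0.1,6,0],[0,0,0,0,-0.1,7,0],[0,0,0,0,-0.1,8,0],[0,0,0,0,-0.1,9,0],[0,0,0,0,-0.1,9.8,0],[0,0,0,0,-0.1,10.3,0],[0,0,0,0,-0.1,10.7,0],[0,0,0,0,-0.1,10.9,0],[0,0,0,0,-0.1,11,0],[0,0,0,0,-0.1,11,0],[0,0,0,0,-0.1,11,0]]])

```text
time: 18.75
tool_pos: [0.5051, -0.0549, 0.0827]
ee_rot: [3.132, 0.001, 1.485]
wrist_force: [-0.2, 0.1, -1.8]
width: 0.0158
```

Emit:
drive_tool(series=[[[0,0,0,0,0,0.1,0],[0,0,0,0,0,0.15,0],[0,0,0,0,0,0.2,0],[0,0,0,0,0,0.25,0],[0,0,0,0,0,0.3,0],[0,0,0,0,0,0.3,0]]])

```text
time: 19.35
tool_pos: [0.5051, -0.055, 0.0796]
ee_rot: [3.133, 0.001, 1.485]
wrist_force: [0.5, 0.3, -0.3]
width: 0.0155
```

Emit:
drive_tool(series=[[[0,0,0,0,0,0.05,0],[0,0,0,0,0,0.1,0],[0,0,0,0,0,0.15,0],[0,0,0,0,0,0.18,0],[0,0,0,0,0,0.2,0],[0,0,0,0,0,0.2,0]]])

```text
time: 19.95
tool_pos: [0.5051, -0.0549, 0.0775]
ee_rot: [3.133, 0.001, 1.485]
wrist_force: [-0.3, -0.4, -1.1]
width: 0.0157
```

Emit:
drive_tool(series=[[[0,0,0,0,0,0.03,0],[0,0,0,0,0,0.06,0],[0,0,0,0,0,0.08,0],[0,0,0,0,0,0.08,0]]])

```text
time: 20.35
tool_pos: [0.5052, -0.0551, 0.0771]
ee_rot: [3.132, 0.002, 1.485]
wrist_force: [0.3, -1.0, 0.5]
width: 0.0162
```

```bash
python3 - <<'E'
from t import *
from g import go
snap('side','side8');snap('scene','scene8')
tilt('side8',np.array([.5105,.009]),.0285,.008)
tilt('scene8',np.array([.5115,.009]),.0285,.008)
go([.505,-.055,.077],85)
E
```

```text
side8 n 16 slope deg [ 0.96 -0.54] rim z 0.0677 circ [0.5098 0.0093 0.0283]
[68. 68. 67. 69. 75. 57. 70. 69. 69. 69. 66. 64. 68. 67. 67. 69.]
scene8 n 24 slope deg [ 0.16 -3.94] rim z 0.0696 circ [0.5129 0.0075 0.0284]
[68. 69. 69. 68. 69. 81. 80. 68. 69. 68. 69. 69. 69. 69. 70. 68. 70. 69.
 70. 69. 69. 69. 68. 67.]
now 20.45 [ 0.5053 -0.0551  0.0771] [1.795e+02 1.000e-01 8.510e+01] w 0.0154 F [ 0.2 -0.8  1.6] j [-0.22  0.05  1.67 -0.    1.41 -0.13]
turn [0.009 0.002 0.001] shift cm [ 0.01 -0.03  0.01]
```

Emit:
drive_tool(series=[[[0,0,0,0,0,0.03,0],[0,0,0,0,0,0.06,0],[0,0,0,0,0,0.08,0],[0,0,0,0,0,0.08,0]]])

```text
time: 20.85
tool_pos: [0.5055, -0.0554, 0.0769]
ee_rot: [3.131, 0.002, 1.485]
wrist_force: [-1.1, -1.8, 4.5]
width: 0.0156
```

Firm contact (4.5 N up). Release and retreat.

Emit:
drive_tool(series=[[[0,0,0,0,0,0,19],[0,0,0,0,0,0,22],[0,0,0,0,0,0,27],[0,0,0,0,0,0,35],[0,0,0,0,0,0,40],[0,0,0,0,0,0,40],[0,0,0,0,0,-1,40],[0,0,0,0,0,-2.5,40],[0,0,0,0,0,-4.5,40],[0,0,0,0,0,-7,40],[0,0,0,0,0,-11,40],[0,0,0,0,0,-15,40],[0,0,0,-4,0,-16,40],[0,0,0,-8,0,-16,40],[0,0,0,-12,0,-16,40],[0,0,0,-16,0,-16,40],[0,0,0,-16,0,-16,40],[0,0,0,-16,0,-16,40]]])

```text
time: 22.65
tool_pos: [0.49, -0.2148, 0.2377]
ee_rot: [3.131, 0.002, 1.483]
wrist_force: [0.2, 0.9, -1.2]
width: 0.0376
```

```bash
python3 - <<'E'
from t import *
from g import go
snap('side','side9');snap('scene','scene9')
for t,c in(('side9',[.5102,.009]),('scene9',[.5128,.008])):
    for r,z in((.0285,.008),(.0455,.004),(.0645,0)): tilt(t,np.array(c),r,z)
C=cloud(load('scene9')); c=np.array([.5128,.008]); h=cv2.cvtColor(load('scene9')['img'],cv2.COLOR_BGR2HSV)
d=np.hypot(C[...,0]-c[0],C[...,1]-c[1]); m=(d>.07)&(d<.18)&(C[...,2]>.082)&(C[...,2]<.11)&(h[...,1]<60)
a=np.degrees(np.arctan2(C[...,1]-c[1],C[...,0]-c[0]))[m]; hh,e=np.histogram(a,36,(-180,180)); print([(int(e[i]),int(n)) for i,n in enumerate(hh) if n>3])
s=load('scene9')['img'][150:300,200:420]; cv2.imwrite('pics/c9.png',cv2.resize(s,None,fx=3.5,fy=3.5,interpolation=cv2.INTER_CUBIC))
go([0.5,0,.3],85)
E
```

```text
side9 n 20 slope deg [-2.18  0.54] rim z 0.0677 circ [0.5109 0.0088 0.0287]
[67. 68. 68. 68. 76. 76. 64. 52. 67. 68. 68. 69. 68. 68. 68. 69. 67. 67.
 68. 67.]
side9 n 22 slope deg [-1.69  2.24] rim z 0.0653 circ [0.5103 0.0091 0.0451]
[65. 64. 65. 64. 64. 70. 62. 64. 64. 64. 64. 64. 65. 65. 65. 65. 64. 73.
 78. 64. 64. 64.]
side9 n 23 slope deg [ 1.17 -0.01] rim z 0.061 circ [0.5102 0.0097 0.0638]
[60. 60. 61. 61. 61. 61. 59. 60. 60. 59. 59. 72. 72. 60. 57. 59. 59. 58.
 58. 64. 61. 61. 61.]
scene9 n 24 slope deg [-0.24 -5.8 ] rim z 0.0697 circ [0.5137 0.0071 0.0286]
[69. 69. 68. 68. 73. 82. 82. 69. 68. 68. 69. 68. 70. 68. 68. 69. 68. 69.
 68. 68. 69. 68. 68. 68.]
scene9 n 24 slope deg [-1.69  1.11] rim z 0.0664 circ [0.5138 0.0077 0.0451]
[65. 64. 65. 65. 65. 73. 73. 64. 65. 64. 65. 65. 64. 65. 65. 65. 65. 65.
 65. 77. 78. 65. 65. 64.]
scene9 n 24 slope deg [ 3.53 -0.23] rim z 0.0609 circ [0.5133 0.0082 0.0641]
[61. 60. 60. 61. 60. 61. 61. 61. 60. 61. 61. 62. 70. 74. 63. 62. 61. 61.
 62. 61. 61. 35. 61. 61.]
[(-100, 145), (-90, 4), (10, 447), (20, 57), (110, 14), (120, 324), (130, 4)]
now 22.75 [ 0.4903 -0.2135  0.2378] [1.794e+02 1.000e-01 8.510e+01] w 0.0377 F [1.5 1.6 0.1] j [-0.52  0.04  1.36  0.    1.73 -0.43]
turn [0.011 0.002 0.002] shift cm [21.34 -0.79 -6.27]
```

View pics/c9.png

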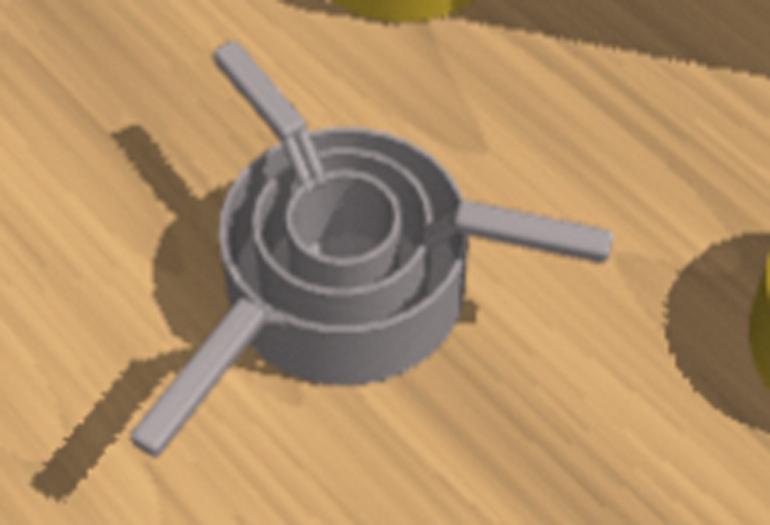

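View pics/side9.png

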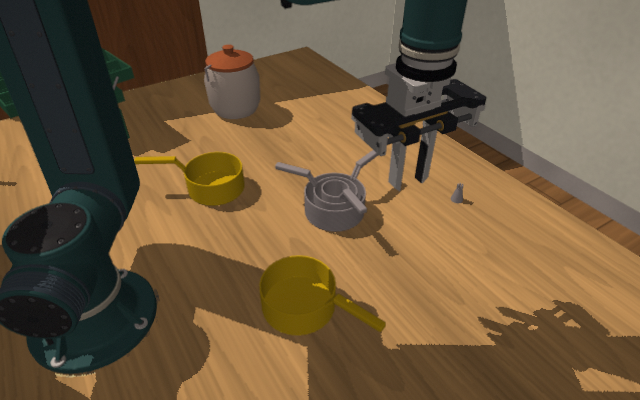

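The pans are nested concentric and level, with rims at 60, 64 and 68 mm as expected. The handles point about 17°, 125° and −95°, and the gripper is clear.

```bash
python3 -c "
from bench import robot
print(robot.close_job())"
```

```text
the job is handed in; nothing more can be done
None
```

The three steel pans are nested and the job is handed in, at about 22.8 s of the 59 s allowed. I lifted the medium pan by its handle and lowered it into the large one, which I left where it stood. I then did the same with the small pan into the medium. Both were lowered slowly until the wrist showed light contact (about 2 N and 4.5 N) before I let go.

**Nesting:** in both camera views the rims are level at about 60, 64 and 68 mm, which is what pans sitting flat on each floor should give. The centres agree to 1–2 mm within each view.

**Handles:** they point about 17° (large), 125° (medium) and −95° (small), so they are at least 108° apart and none touches another.

**Disagreements:** the two cameras differ by about 3 mm on absolute position, roughly what the stated calibration allows. My automatic tilt fits showed slopes of up to about 7°, because handle points, and some stray ones, fell among the rim points. I judged level from the individual rim heights instead.

The yellow pans were not touched, and the gripper was clear of everything when I handed in.

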